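# Draw the collared shaft from its storage tube and lay it in the V-rest

## Robot

A 6-joint arm with a two-finger parallel gripper is mounted at the origin on the work surface. World frame = base frame: x ahead of the robot, y to its left, z up, the work surface at z = 0. Lengths are in m, angles in rad, forces in N, time in s.
With the tool pointing down it reaches from about 0.4 to 0.825 m from the base axis. Payload 7 kg.
Tool frame: the origin (TCP) lies midway between the tips of the shut fingers; the grasp point (between the pads) lies 19 mm behind it; y points along the fingers, z is the direction in which the jaws open and shut, and the axes are right-handed (so a half turn about y gives the same grasp; the last joint's range is limited). The gripper opens to 88 mm and grips with 3 to 60 N. Pads are 19 mm wide; open, the fingers measure 130 mm over their backs; the gripper's body (78 mm by 193 mm) begins 47 mm behind the grasp point.
Start: joints at [-0.989, 0.359, 0.012, 0, -1.224, -0.288], TCP at [0.195, -0.646, 0.193] pointing down, gripper open.
Joint ranges: [-3.07, 3.07], [-1.43, 2.12], [-1.02, 1.25], [-3.03, 1.67], [-3.05, -0], [-3.03, 3.03]. Speed limits (rad/s): [2.39, 2.39, 3.01, 3.14, 3.14, 3.14].

## Interface

Orientations are given as [roll, pitch, yaw] about the fixed x, y, z axes, in that order (R = Rz(yaw) Ry(pitch) Rx(roll)).
In Python, from station import arm gives the robot as it stands.
- The arm moves only by the tool move_arm, never from a script. Its argument "deltas" is a list of rows, each an object with "dp": the shift along the tool's x, y, z in mm, a list of three; "rotation": the turn, a rotation vector about the tool's x, y, z in degrees, a list of three. A call has 1 to 5 rows; each row shifts and turns the pose as measured when the row begins, along the tool's axes as they then stand; what a row does not reach is not made up. A row lasts 1/12 s, in which the tool goes at most 41.7 mm and 7.16 degrees, less where a joint would pass 70% of its speed; a pose out of reach is approached as far as the arm can. A call is refused whole if a number of a shift passes 41.7 or a number of a turn 7.16, either way. A call with a gripper value outside its range is refused whole. "jaw" is the closure in counts, from 0 (fully open) to 255 (shut), set as the call begins (left out, the last holds). The fingers move at their own pace and stop on an object; "squeeze" is the grip in N (left out, the last holds). Time passes only in rows, so rows that do not move let the fingers close. It gives the time, the measured TCP pose, the force and the opening at its end, in the units of the state.
- arm.get_state(): the state, without advancing time (a new reading comes with each control period).
- arm.grab_frame(name): name is "scene" or "top" or "wrist"; returns a dict with "pixels" (400x640x3 uint8, red, green, blue), "z_map" (400x640 float32, m along the optical axis (not along the pixel's ray), 0 where there is no reading), "fx", "fy", "cx", "cy" (pixels), "k1" (the pictures are not rectified: a ray, as slopes to the right and down, at radius r is drawn at 1 + k1 r^2 times it, then the intrinsics apply), "cam_to_world" (4x4, takes a point from camera to world coordinates); the wrist camera has in their place "mount" (4x4, takes a point from camera to tool coordinates, whose origin is the TCP and whose axes are the tool frame's). Camera axes: x right, y down, z forward; pixel columns grow to the right and rows downward; lengths in m; the calibration is good to about 2 mm. A picture is of the moment at which its call begins: read the wrist's pose just before it.
- arm.job_done(): hands the job in, once; it reports no verdict.
The state is a dict: "t": time; "q": joint angles; "qd": joint speeds; "joint_efforts": joint torques, N m; "eef_pos": TCP position; "ee_rot": TCP orientation; "force": force on the tool from outside, world axes, zero at the start; "moment": the same for the moment, N m; "width": finger opening in m.
Only numpy, scipy, OpenCV 4.12 (cv2) and the standard library are available. Lean on these libraries where they do the work, as an engineer would, in place of code of your own. Each camera call takes 0.05 s, during which the arm holds its last target.

## Task

Draw the thicker shaft, the one with a round collar on its outer end, straight out of its tube in the plywood rack and lay it lengthwise in the two notches of the V-rest, about centred, either way round. Set it down into the notches before letting go, do not drop it, and leave the thin rod in its tube.

Things in the scene. Friction and masses are not known exactly. Their poses are not given: they have to be found in the camera images.
- shaft_center (a point): Centre (on the axis, half-way) of the loose aluminium shaft: 18 mm diameter, 320 mm long, 0.11 to 0.23 kg, with a collar 30 mm in diameter on its last 18 mm. Its x axis runs along it, the collar at the -x end. Its +x end lies loosely, level, 172 to 188 mm deep in one of the rack's tubes; no catch, it slides out freely. Balance point about 5 mm from the centre toward the collar.
- thin_rod_center (a point): Centre of the bystander: a plain steel rod, 10 mm diameter, 320 mm long, no collar, in the rack's other tube, standing out about as far as the shaft; its -x end is outside. It stays where it is.
- rack: Fixed plywood rack with two parallel horizontal grey tubes. Origin: centre of its underside, on the table. Tubes run along its x from -95 mm (open mouths, facing -x) to +95 mm; axes at y = +42.5 and -42.5 mm, z = 130 mm; outer diameter 34 mm (37 over straps), bore 26 mm. Nothing of it stands in front of the mouths. Rods are drawn out along its -x.
- cradle: Fixed bare steel V-rest: base 260 x 80 x 12 mm with two upward V notches at x = -100 and +100 mm, each 20 mm thick. Origin: centre of its underside; x runs along the line of the notches. Notch sides at 45 degrees, bottom z = 47 mm, tops z = 79 mm, 64 mm apart. Seated, the shaft's axis is over y = 0 at z = 60 mm; 180 mm are free for fingers between the notches, down to the base.

How it is judged:
On the way, in this order (a step that is already met when the one before it is completed fails the run):
1. the shaft is drawn clear out of its tube (x of shaft_center in the frame of rack below -0.255 m), for 0.05 s.
2. the shaft, still held by the fingers, is down in the notches of the V-rest (less than 15 mm above its seat) (contact force between the fingers and shaft above 0.5 N and z of shaft_center in the frame of cradle below 0.075 m and y of shaft_center in the frame of cradle between -0.02 and 0.02 m and x of shaft_center in the frame of cradle between -0.04 and 0.04 m), for 0.05 s.
At the end, for the whole second after the job is handed in: The shaft lies at rest in both notches of the V-rest: its centre within 30 mm lengthwise and 12 mm sideways of the V-rest's centre, its axis 50 to 70 mm above the table and within 7 degrees of the line of the notches; the thin rod is within 30 mm of where it was (x of shaft_center in the frame of cradle between -0.03 and 0.03 m and y of shaft_center in the frame of cradle between -0.012 and 0.012 m and z of shaft_center in the frame of cradle between 0.05 and 0.07 m and angle between the x axis of shaft_center and the x axis of cradle, either way round below 0.12 rad and linear speed of shaft below 0.02 m/s and distance of thin_rod_center from where it was at the start of the episode below 0.03 m); the robot touches nothing.
It fails at once if the thin rod is drawn or knocked more than 30 mm from its place (distance of thin_rod_center from where it was at the start of the episode above 0.03 m).
It also fails if it takes over 35 s, if anything falls off the work surface, if the arm or the gripper's body presses on something with over 40 N, if the wrist force passes 120 N, or if a joint passes its speed limit or range.

## Working session

There is one attempt and no reset: what is moved stays moved. The work goes in short steps, Python scripts to look and compute and a tool call to move; the robot and the scene stay as the last step left them, time stands still between calls to the robot, and variables do not carry over. Pictures are saved under pics/ and viewed, and the job is handed in when it is done.

Besides the shell and the picture viewer there is one more tool, called after "Call:" in YAML: its name, and indented under it one key for each argument. move_arm: Moves the arm, as the interface text tells. Its arguments: {"type":"object","properties":{"deltas":{"type":"array","items":{"type":"object","properties":{"dp":{"type":"array","items":{"type":"number"}},"rotation":{"type":"array","items":{"type":"number"}}}}},"jaw":{"type":"number"},"squeeze":{"type":"number"}},"required":["deltas"]}

```bash
ls; mkdir -p pics; cat > h.py <<'E'
import numpy as np, cv2
from station import arm
from scipy.spatial.transform import Rotation as R
def save(n,f): cv2.imwrite(f'pics/{n}.png',f['pixels'][:,:,::-1])
def rays(f,uv):
    uv=np.asarray(uv,float).reshape(-1,2)
    d=np.c_[(uv[:,0]-f['cx'])/f['fx'],(uv[:,1]-f['cy'])/f['fy']]
    u=d.copy()
    for _ in range(20):
        u=d/(1+f['k1']*(u**2).sum(1,keepdims=True))
    return np.c_[u,np.ones(len(u))]
def T(f,s=None):
    if 'cam_to_world' in f: return np.array(f['cam_to_world'])
    M=np.eye(4);M[:3,:3]=R.from_euler('xyz',s['ee_rot']).as_matrix();M[:3,3]=s['eef_pos']
    return M@np.array(f['mount'])
def plane(f,uv,z,s=None):
    M=T(f,s);d=rays(f,uv)@M[:3,:3].T;o=M[:3,3]
    return o+d*((z-o[2])/d[:,2])[:,None]
def depth(f,uv,s=None):
    uv=np.asarray(uv).reshape(-1,2);M=T(f,s)
    z=f['z_map'][uv[:,1].astype(int),uv[:,0].astype(int)]
    return (rays(f,uv)*z[:,None])@M[:3,:3].T+M[:3,3]
E
python3 - <<'E'
from h import *
s=arm.get_state();print(s)
for n in['scene','top','wrist']:
    f=arm.grab_frame(n);save(n+'0',f);np.save(n+'0.npy',f,allow_pickle=True)
    print(n,{k:v for k,v in f.items() if k not in('pixels','z_map')})
E
```

```text
pics
{'t': 0.0, 'q': array([-9.88909512e-01,  3.59388809e-01,  1.10615713e-02, -3.34296634e-04,
       -1.22409255e+00, -2.88084777e-01]), 'qd': array([-1.21939790e-03, -2.27849548e-04, -6.91366181e-05,  8.05778153e-04,
        4.45580093e-04, -5.19914866e-04]), 'joint_efforts': array([-6.36197856e-04, -5.82710767e+01,  2.93057996e+01,  6.99732274e+00,
        6.82371654e-03, -1.44211845e-04]), 'eef_pos': array([ 0.19527425, -0.64557361,  0.19222552]), 'ee_rot': array([-1.56915047e+00,  1.59986368e-04,  2.93688320e-01]), 'force': array([0.62206381, 0.4826615 , 0.41826394]), 'moment': array([-0.01342654, -0.00744674, -0.03723494]), 'width': 0.0873637906677788}
scene {'fx': 402.7532449559048, 'fy': 402.7532449559048, 'cx': 321.3912665904544, 'cy': 199.6940875202872, 'k1': 0.025809249413150732, 'cam_to_world': array([[-0.16099036,  0.59912096, -0.78430618,  1.29258964],
       [ 0.98695384,  0.09938205, -0.12667015,  0.14330464],
       [ 0.00205522, -0.79446667, -0.60730428,  0.65808871],
       [ 0.        ,  0.        ,  0.        ,  1.        ]])}
top {'fx': 398.5933327025288, 'fy': 398.5933327025288, 'cx': 321.1520710402518, 'cy': 203.3059846059126, 'k1': -0.08326750257380669, 'cam_to_world': array([[ 0.0857518 , -0.9731017 ,  0.21382167,  0.42010549],
       [-0.99631407, -0.08423082,  0.01623114,  0.03723422],
       [ 0.00221582, -0.21442539, -0.97673786,  0.83433285],
       [ 0.        ,  0.        ,  0.        ,  1.        ]])}
wrist {'fx': 333.5797377804143, 'fy': 333.5797377804143, 'cx': 320.57959872472634, 'cy': 202.74533709372596, 'k1': -0.018277502143529613, 'mount': array([[-1.02263753e-03,  9.53757224e-01,  3.00576301e-01,
        -8.11214153e-02],
       [-1.29899586e-03, -3.00577471e-01,  9.53756518e-01,
        -1.91557191e-01],
       [ 9.99998633e-01,  5.84899843e-04,  1.54630848e-03,
        -4.55233997e-04],
       [ 0.00000000e+00,  0.00000000e+00,  0.00000000e+00,
         1.00000000e+00]])}
```

View pics/scene0.png

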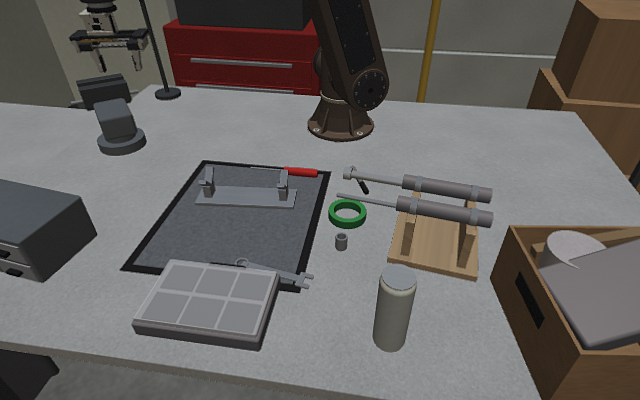

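View pics/top0.png

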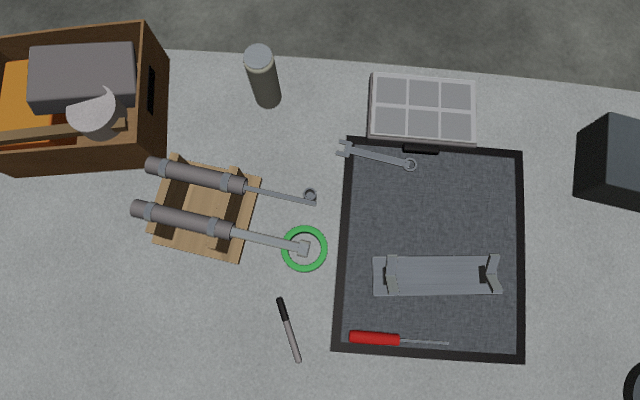

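View pics/wrist0.png

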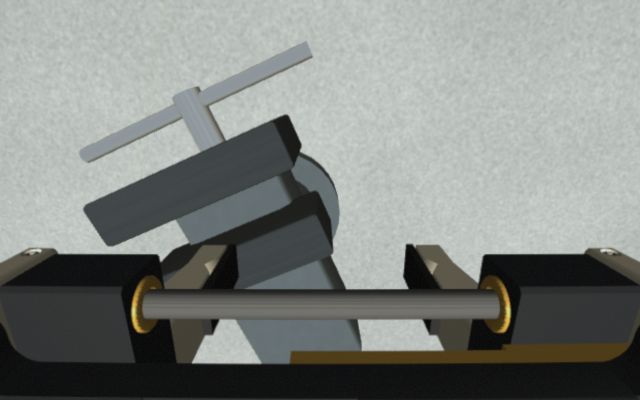

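The top view shows the collared shaft from the tube mouth at (232,229) to its collar at (301,247). The thin rod runs from (245,187) to (310,198), and the V-rest's notches are at about (386,275) and (490,274). In the scene view the collar is at (350,172). Next I'll measure with z-maps and crops.

```bash
python3 - <<'E'
from h import *
f=np.load('top0.npy',allow_pickle=True).item()
g=np.load('scene0.npy',allow_pickle=True).item()
a=f['pixels'][180:300,120:330,::-1];b=f['pixels'][240:310,360:520,::-1]
cv2.imwrite('pics/c1.png',cv2.resize(a,None,fx=3.8,fy=3.8,interpolation=cv2.INTER_CUBIC))
cv2.imwrite('pics/c2.png',cv2.resize(b,None,fx=5,fy=5,interpolation=cv2.INTER_CUBIC))
c=g['pixels'][150:240,180:500,::-1]
cv2.imwrite('pics/c3.png',cv2.resize(c,None,fx=2.5,fy=2.5,interpolation=cv2.INTER_CUBIC))
# point cloud
def cloud(f):
    v,u=np.mgrid[0:400,0:640];uv=np.c_[u.ravel(),v.ravel()];p=depth(f,uv);p[f['z_map'].ravel()==0]=np.nan;return uv,p
for n,f in(('top',f),('scene',g)):
    uv,p=cloud(f);P=p.reshape(400,640,3)
    print(n,'z table',np.nanmedian(P[300:330,200:260,2]) )
    for q in ([(240,231),(260,237),(280,242),(300,247),(145,208),(180,217),(215,226),(180,175),(260,190),(300,197),(386,262),(386,275),(386,290),(490,262),(490,274),(490,290),(440,277)] if n=='top' else [(350,172),(380,179),(410,185),(450,188),(480,193),(345,197),(380,203),(208,183),(283,183),(245,196)]):
        print(q,P[q[1],q[0]].round(4))
E
```

```text
top z table 5.556187641853061e-05
(240, 231) [0.5108 0.1883 0.134 ]
(260, 237) [0.5031 0.1513 0.1352]
(280, 242) [0.4975 0.1152 0.1343]
(300, 247) [0.4911 0.0787 0.1414]
(145, 208) [0.5346 0.3612 0.1484]
(180, 217) [0.5245 0.2958 0.146 ]
(215, 226) [0.5141 0.2309 0.1461]
(180, 175) [0.6016 0.3092 0.1441]
(260, 190) [0.5896 0.1624 0.1293]
(300, 197) [0.6121 0.0974 0.0024]
(386, 262) [ 0.484  -0.0838  0.0669]
(386, 275) [ 0.4602 -0.0877  0.0508]
(386, 290) [ 0.4321 -0.0959  0.0103]
(490, 262) [ 0.4999 -0.2864  0.0684]
(490, 274) [ 0.4782 -0.2947  0.0492]
(490, 290) [nan nan nan]
(440, 277) [ 0.4672 -0.2066  0.0077]
scene z table 0.04591406218153027
(350, 172) [0.5035 0.0835 0.1371]
(380, 179) [0.5091 0.1543 0.129 ]
(410, 185) [0.5265 0.2221 0.132 ]
(450, 188) [0.5378 0.3068 0.1416]
(480, 193) [0.5441 0.3692 0.1401]
(345, 197) [0.582  0.0814 0.122 ]
(380, 203) [0.5918 0.1587 0.1225]
(208, 183) [ 0.5016 -0.2793  0.0626]
(283, 183) [ 0.4902 -0.084   0.0773]
(245, 196) [ 0.4737 -0.196   0.0105]
```

View pics/c1.png

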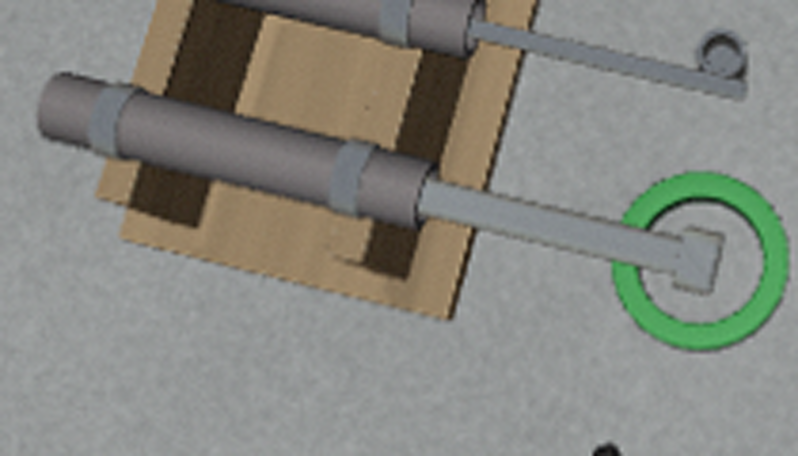

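View pics/c2.png

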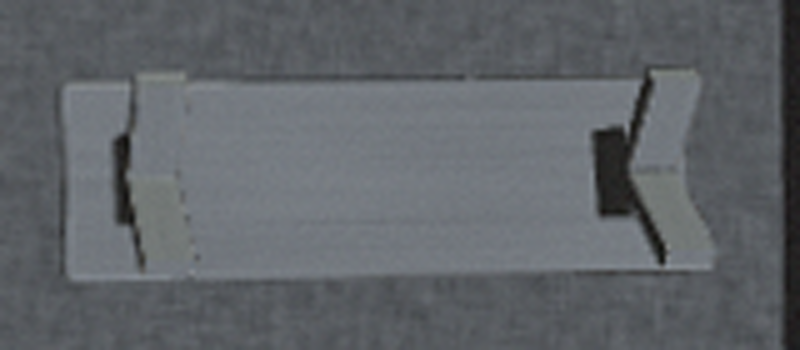

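View pics/c3.png

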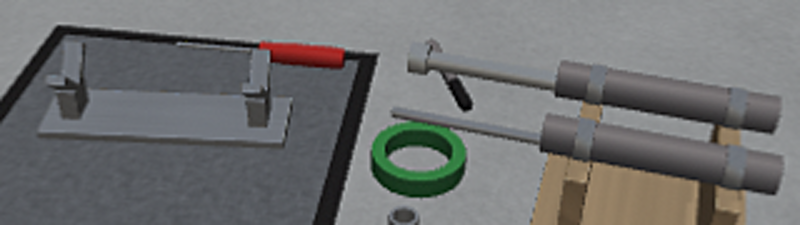

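```bash
cat > m.py <<'E'
from h import *
f=np.load('top0.npy',allow_pickle=True).item()
g=np.load('scene0.npy',allow_pickle=True).item()
v,u=np.mgrid[0:400,0:640];UV=np.c_[u.ravel(),v.ravel()]
def P_(f): return depth(f,UV).reshape(400,640,3)
P=P_(f);z=P[...,2]
# shaft
d=np.array([.0197,.1096]);d/=np.linalg.norm(d);c0=np.array([.4911,.0787])
n=np.array([-d[1],d[0]])
X=P[...,:2]-c0;al=X@d;ac=X@n
def line(z0,lo,hi,cc,w,zmin):
    m=(al>lo)&(al<hi)&(abs(ac-cc)<w)&(z>zmin)&(z<.17)
    q=plane(f,UV[m.ravel()],z0)[:,:2]
    # bins along: mid of extremes
    a=(q-c0)@d;b=(q-c0)@n;pts=[]
    for t in np.arange(lo+.003,hi-.003,.005):
        k=(a>t)&(a<t+.005)
        if k.sum()>3: pts.append((t+.0025,(b[k].max()+b[k].min())/2,np.ptp(b[k])))
    pts=np.array(pts);co=np.polyfit(pts[:,0],pts[:,1],1)
    dd=d+co[0]*n;dd/=np.linalg.norm(dd);print('line pt',c0+co[1]*n,'yaw',np.degrees(np.arctan2(dd[1],dd[0])),'width',np.median(pts[:,2]), 'res',np.std(pts[:,1]-np.polyval(co,pts[:,0])));return c0+co[1]*n,dd,a
line(.126,.02,.10,0,.02,.115)
line(.13,.13,.27,0,.03,.12)
line(.122,.0,.09,-.085,.02,.115)
# ends
for nm,cc in(('shaft',0),('thin',-.085)):
    m=(abs(ac-cc)<.02)&(z>.112)&(z<.17)&(al>-.1)&(al<.4)
    q=plane(f,UV[m.ravel()],.126)[:,:2];print(nm,'al range',((q-c0)@d).min(),((q-c0)@d).max())
mt=(z>.142)&(z<.17)&(al>.02)&(abs(ac)<.03);q=plane(f,UV[mt.ravel()],.147)[:,:2];print('tube top al',((q-c0)@d).min(),((q-c0)@d).max())
mc=(z>.137)&(al<.02)&(abs(ac)<.03)&(z<.17);q=plane(f,UV[mc.ravel()],.141)[:,:2];print('collar al',((q-c0)@d).min(),((q-c0)@d).max())
# cradle
reg=(u>362)&(u<510)&(v>240)&(v<305)
hsv=cv2.cvtColor(f['pixels'],cv2.COLOR_RGB2HSV)
m=reg&(z>.006)&(z<.02)&(P[...,0]<.53)
q=plane(f,UV[m.ravel()],.012)[:,:2]
r=cv2.minAreaRect((q*1000).astype(np.float32));print('base',r)
mt=reg&(z>.02);print(mt.sum())
for lo,hi in((362,420),(450,515)):
    k=mt&(u>lo)&(u<hi);k&=(z>.045);pp=P[k]
    print('notch',pp.mean(0),'lowest',pp[pp[:,2]<.052].mean(0) if (pp[:,2]<.052).any() else None,'hi',pp.max(0),pp.min(0))
E
python3 m.py
```

```text
line pt [0.49166322 0.07859877] yaw 81.92982712677134 width 0.01694345852688236 res 0.0002716388798535532
line pt [0.49116901 0.0786876 ] yaw 81.70012390211267 width 0.03345946057435957 res 0.00027757497807052615
line pt [0.57557865 0.06351543] yaw 81.89825770719634 width 0.008707813590005872 res 0.0003128532489253275
shaft al range -0.015063989770452146 0.32684645112513694
thin al range -0.005645771374865575 0.41584924180077876
tube top al 0.1244561589246796 0.6131597822012826
collar al -0.014486651132220547 0.0036432121785171675
base ((469.0760192871094, -193.62652587890625), (113.72322845458984, 294.5810852050781), 1.5102198123931885)
1097
notch [ 0.45881256 -0.0902756   0.09267305] lowest [ 0.46084473 -0.0938094   0.04935006] hi [0.49874688 0.03723422 0.83433285] [ 0.42010549 -0.10863579  0.04597516]
notch [ 0.47585959 -0.28346053  0.08841616] lowest [ 0.47820542 -0.29154063  0.04863703] hi [0.51598106 0.03723422 0.83433285] [ 0.42010549 -0.30908408  0.04501169]
```

```bash
cat >> m.py <<'E'
print('----')
m=(reg&(z>.0075)&(z<.018)).astype(np.uint8)
m=cv2.morphologyEx(m,cv2.MORPH_OPEN,np.ones((3,3)))
nl,lab,st,_=cv2.connectedComponentsWithStats(m);k=1+np.argmax(st[1:,4]);print(st[1:])
q=plane(f,UV[(lab==k).ravel()],.012)[:,:2]
print('base',cv2.minAreaRect((q*1000).astype(np.float32)))
# V notches: symmetric fit z = 47+|y'| mm on 45deg flanks
from scipy.optimize import least_squares
mt=reg&(z>.046)&(z<.078)&(f['z_map']>0);pp=P[mt]
def res(x):
    yw=x[2];e=np.array([np.cos(yw),np.sin(yw)]);nn=np.array([-e[1],e[0]])
    w=(pp[:,:2]-x[:2])@nn
    return pp[:,2]-(.047+abs(w))
s=least_squares(res,[.4695,-.1927,np.radians(95)],loss='soft_l1',f_scale=.002);x=s.x
print(x,np.degrees(x[2]),np.median(abs(s.fun)))
e=np.array([np.cos(x[2]),np.sin(x[2])]);a=(pp[:,:2]-[.4695,-.1927])@e
for S in(a<0,a>0):print(np.percentile(a[S],[1,5,50,95,99]))
# same from scene
Q=P_(g);regg=(u>190)&(u<300)&(v>160)&(v<212)&(g['z_map']>0)&(Q[...,2]>.046)&(Q[...,2]<.078);pp=Q[regg]
s=least_squares(res,x,loss='soft_l1',f_scale=.002);print('scene',s.x,np.degrees(s.x[2]),np.median(abs(s.fun)))
# shaft ends
sc=(Q[...,2]>.11)&(Q[...,2]<.137)
A=(Q[...,:2]-c0)@d;C=(Q[...,:2]-c0)@n
k=sc&(A>.02)&(A<.1)&(abs(C)<.02);print('scene shaft mean',Q[k].mean(0),Q[k].max(0), 'across',C[k].min(),C[k].max())
E
python3 m.py | sed -n '/----/,$p'
```

```text
----
[[ 396  255   95   41 3409]
 [ 372  257   16   39  483]]
base ((470.9490051269531, -210.87557983398438), (80.59239196777344, 194.14439392089844), 5.366741180419922)
[ 0.51390401 -0.678307    1.6613055 ] 95.18579376244818 0.0014355782602307188
[-0.11233295 -0.1113639  -0.10096555 -0.09291219 -0.09230805]
[0.08759535 0.08845687 0.09804968 0.10717923 0.10758793]
scene [ 0.5643436  -1.25947359  1.65821146] 95.00851833622555 0.0034887732729159057
scene shaft mean [0.50506205 0.13748052 0.12968122] [0.5150216  0.17670642 0.13674505] across -0.01016113934941417 0.008399070151776149
```

Call:
move_arm:
  deltas:
    - {"dp": [25, 0, 32], "rotation": [0, 0, 0]}
    - {"dp": [25, 0, 32], "rotation": [0, 0, 0]}
    - {"dp": [25, 0, 32], "rotation": [0, 0, 0]}
    - {"dp": [25, 0, 32], "rotation": [0, 0, 0]}
    - {"dp": [25, 0, 32], "rotation": [0, 0, 0]}
  jaw: 120

```text
t: 0.57
eef_pos: [0.2667, -0.4553, 0.1866]
ee_rot: [-1.563, 0.004, 0.284]
force: [2.0, 0.3, 0.7]
width: 0.0598
```

Call:
move_arm:
  deltas:
    - {"dp": [25, 0, 32], "rotation": [0, 0, 0]}
    - {"dp": [25, 0, 32], "rotation": [0, 0, 0]}
    - {"dp": [25, 0, 32], "rotation": [0, 0, 0]}
    - {"dp": [25, 0, 32], "rotation": [0, 0, 0]}
    - {"dp": [25, 0, 32], "rotation": [0, 0, 0]}

```text
t: 0.98
eef_pos: [0.3408, -0.2605, 0.1865]
ee_rot: [-1.562, 0.004, 0.282]
force: [1.8, -0.1, -0.4]
width: 0.0466
```

Call:
move_arm:
  deltas:
    - {"dp": [0, 0, 0], "rotation": [0, -7, 0]}
    - {"dp": [0, 0, 0], "rotation": [0, -7, 0]}
    - {"dp": [0, 0, 0], "rotation": [0, -7, 0]}
    - {"dp": [0, 0, 0], "rotation": [0, -7, 0]}
    - {"dp": [0, 0, 0], "rotation": [0, -7, 0]}

```text
t: 1.4
eef_pos: [0.3444, -0.2506, 0.1874]
ee_rot: [-1.564, -0.005, 0.903]
force: [-0.4, -0.3, 0.1]
width: 0.0465
```

Call:
move_arm:
  deltas:
    - {"dp": [0, 0, 0], "rotation": [0, -7, 0]}
    - {"dp": [0, 0, 0], "rotation": [0, -7, 0]}
    - {"dp": [0, 0, 0], "rotation": [0, -7, 0]}
    - {"dp": [0, 0, 0], "rotation": [0, -7, 0]}
    - {"dp": [0, 0, 0], "rotation": [0, -2, 0]}

```text
t: 1.82
eef_pos: [0.3438, -0.2496, 0.187]
ee_rot: [-1.567, -0.008, 1.444]
force: [0.1, 0.4, -0.0]
width: 0.0466
```

Call:
move_arm:
  deltas:
    - {"dp": [38, 0, -9], "rotation": [0, 0, 0]}
    - {"dp": [38, 0, -9], "rotation": [0, 0, 0]}
    - {"dp": [38, 0, -9], "rotation": [0, 0, 0]}
    - {"dp": [38, 0, -9], "rotation": [0, 0, 0]}
    - {"dp": [38, 0, -9], "rotation": [0, 0, 0]}

```text
t: 2.23
eef_pos: [0.4107, -0.0672, 0.188]
ee_rot: [-1.566, -0.008, 1.432]
force: [1.4, -0.7, -0.3]
width: 0.0461
```

Call:
move_arm:
  deltas:
    - {"dp": [38, 0, -9], "rotation": [0, 0, 0]}
    - {"dp": [38, 0, -9], "rotation": [0, 0, 0]}
    - {"dp": [38, 0, -9], "rotation": [0, 0, 0]}
    - {"dp": [38, 0, -9], "rotation": [0, 0, 0]}
    - {"dp": [20, 0, -5], "rotation": [0, 0, 0]}

```text
t: 2.65
eef_pos: [0.4763, 0.1091, 0.1904]
ee_rot: [-1.568, -0.011, 1.434]
force: [0.7, -1.2, 0.6]
width: 0.0464
```

```bash
cat > rem.py <<'E'
from h import *
import sys
def rem(x,y,z,yawdeg):
    s=arm.get_state();M=R.from_euler('xyz',s['ee_rot'])
    d=M.inv().apply(np.array([x,y,z])-s['eef_pos'])*1000
    Rt=R.from_euler('xyz',[-np.pi/2,0,np.radians(yawdeg)])
    print('t',round(s['t'],2),'pos',s['eef_pos'].round(4),'rpy',np.degrees(s['ee_rot']).round(2),'w',s['width'].round(4),'F',s['force'].round(1),'M',s['moment'].round(2))
    print('dp',d.round(1),'rot',np.degrees((M.inv()*Rt).as_rotvec()).round(2))
if __name__=='__main__': rem(*map(float,sys.argv[1:5]))
E
python3 rem.py .5067 .1825 .107 81.8
python3 - <<'E'
from h import *
s=arm.get_state();f=arm.grab_frame('wrist');save('w1',f);np.save('w1.npy',[f,s],allow_pickle=True)
E
```

```text
Traceback (most recent call last):
  File "rem.py", line 9, in <module>
    if __name__=='__main__': rem(*map(float,sys.argv[1:5]))
                             ~~~^^^^^^^^^^^^^^^^^^^^^^^^^^^
  File "rem.py", line 7, in rem
    print('t',round(s['t'],2),'pos',s['eef_pos'].round(4),'rpy',np.degrees(s['ee_rot']).round(2),'w',s['width'].round(4),'F',s['force'].round(1),'M',s['moment'].round(2))
                                                                                                     ^^^^^^^^^^^^^^^^
AttributeError: 'float' object has no attribute 'round'
```

View pics/w1.png

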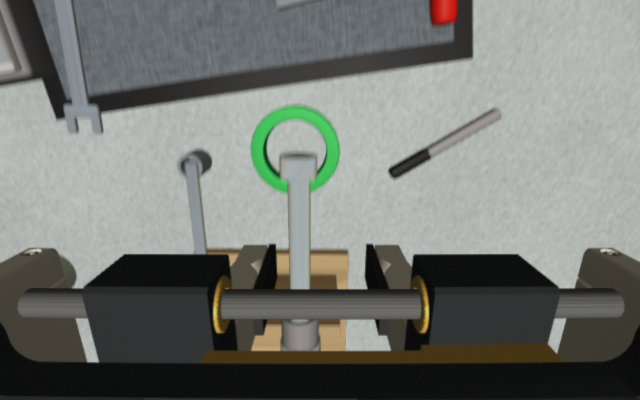

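The wrist view shows the shaft between the fingers: collar at (298,165), shaft edges at about 290 and 310, tube mouth at row 320. The thin rod is at about (195,210), outside the left finger.

```bash
sed -i "s/s\['width'\].round(4)/round(s['width'],4)/" rem.py
python3 rem.py .5067 .1825 .107 81.8
python3 - <<'E'
from h import *
f,s=np.load('w1.npy',allow_pickle=True)
for r in(195,205,215,225,235,245,255):
    P=depth(f,np.c_[np.arange(270,330),np.full(60,r)],s)
    k=(P[:,2]>.115)&(f['z_map'][r,270:330]>0);c=np.arange(270,330)[k]
    m=plane(f,[[(c.min()+c.max())/2,r]],.126,s)[0]; print(r,c.min(),c.max(),m.round(4),'ztop',P[k][:,2].max().round(4), 'line x at y',(.4917+(m[1]-.0786)*.1441).round(4))
c=[r for r in range(140,200) if depth(f,[[298,r]],s)[0,2]>.11];print('end row',c[0],plane(f,[[298,c[0]]],.136,s))
c=[(r,depth(f,[[300,r]],s)[0].round(3)) for r in range(312,350,4)];print(c)
E
```

```text
t 2.7 pos [0.4775 0.1108 0.1902] rpy [-89.89  -0.62  82.24] w 0.0467 F [2.4 3.3 2.4] M [ 0.48 -0.42 -0.  ]
dp [ 74.1  84.  -19.4] rot [-0.11  0.44  0.62]
195 288 310 [0.4928 0.1    0.126 ] ztop 0.1352 line x at y 0.4948
205 288 310 [0.4941 0.1084 0.126 ] ztop 0.1351 line x at y 0.496
215 289 310 [0.495  0.1169 0.126 ] ztop 0.1353 line x at y 0.4972
225 289 310 [0.4964 0.1256 0.126 ] ztop 0.1356 line x at y 0.4985
235 289 310 [0.4978 0.1344 0.126 ] ztop 0.1353 line x at y 0.4997
245 270 310 [0.5071 0.1423 0.126 ] ztop 0.2262 line x at y 0.5009
255 270 310 [0.5086 0.1515 0.126 ] ztop 0.2376 line x at y 0.5022
end row 150 [[0.48711866 0.06288238 0.136     ]]
[(312, array([0.479, 0.08 , 0.306])), (316, array([0.479, 0.081, 0.306])), (320, array([0.507, 0.205, 0.143])), (324, array([0.507, 0.205, 0.148])), (328, array([0.508, 0.209, 0.148])), (332, array([0.509, 0.214, 0.147])), (336, array([0.509, 0.218, 0.147])), (340, array([0.51 , 0.222, 0.148])), (344, array([0.511, 0.226, 0.147])), (348, array([0.511, 0.23 , 0.147]))]
```

Call:
move_arm:
  deltas:
    - {"dp": [34, 0, -8], "rotation": [0, 0.4, 0.6]}
    - {"dp": [34, 0, -8], "rotation": [0, 0, 0]}
    - {"dp": [10, 15, -2], "rotation": [0, 0, 0]}
    - {"dp": [0, 30, 0], "rotation": [0, 0, 0]}
    - {"dp": [0, 0, 0], "rotation": [0, 0, 0]}

```text
t: 3.12
eef_pos: [0.5074, 0.1926, 0.1441]
ee_rot: [-1.57, -0.001, 1.432]
force: [-0.9, -0.4, -2.0]
width: 0.0463
```

```bash
python3 rem.py .5054 .1835 .107 81.8
```

```text
t 3.12 pos [0.5074 0.1926 0.1441] rpy [-8.993e+01 -5.000e-02  8.204e+01] w 0.0463 F [-0.9 -0.4 -2. ] M [-0.2   0.38 -0.05]
dp [-9.3 37.1  0.7] rot [-0.07  0.24  0.05]
```

Call:
move_arm:
  deltas:
    - {"dp": [-9, 5, 1], "rotation": [0, 0.2, 0]}
    - {"dp": [0, 14, 0], "rotation": [0, 0, 0]}
    - {"dp": [0, 14, 0], "rotation": [0, 0, 0]}
    - {"dp": [0, 0, 0], "rotation": [0, 0, 0]}
    - {"dp": [0, 0, 0], "rotation": [0, 0, 0]}

```text
t: 3.53
eef_pos: [0.5048, 0.1804, 0.1134]
ee_rot: [-1.57, 0.001, 1.428]
force: [0.3, 1.1, 1.1]
width: 0.0465
```

```bash
python3 rem.py .5054 .1835 .107 81.8
```

```text
t 3.53 pos [0.5048 0.1804 0.1134] rpy [-8.996e+01  4.000e-02  8.181e+01] w 0.0465 F [0.3 1.1 1.1] M [0.04 0.01 0.  ]
dp [ 3.2  6.4 -0.1] rot [-0.04  0.01 -0.04]
```

Call:
move_arm:
  deltas:
    - {"dp": [3, 7, 0], "rotation": [0, 0, 0]}
    - {"dp": [0, 0, 0], "rotation": [0, 0, 0]}
    - {"dp": [0, 0, 0], "rotation": [0, 0, 0]}

```text
t: 3.78
eef_pos: [0.5065, 0.1831, 0.1093]
ee_rot: [-1.573, -0.002, 1.427]
force: [-0.6, 0.7, 0.2]
width: 0.0464
```

Call:
move_arm:
  deltas:
    - {"dp": [0, 0, 0], "rotation": [0, 0, 0]}
    - {"dp": [0, 0, 0], "rotation": [0, 0, 0]}
    - {"dp": [0, 0, 0], "rotation": [0, 0, 0]}
    - {"dp": [0, 0, 0], "rotation": [0, 0, 0]}
    - {"dp": [0, 0, 0], "rotation": [0, 0, 0]}
  jaw: 255
  squeeze: 50

```text
t: 4.2
eef_pos: [0.5073, 0.1836, 0.1112]
ee_rot: [-1.575, -0.004, 1.427]
force: [-0.3, -0.3, 0.3]
width: 0.0187
```

```bash
python3 rem.py .5054 .1835 .107 81.8
python3 - <<'E'
from h import *
s=arm.get_state();f=arm.grab_frame('wrist');save('w2',f)
E
```

```text
t 4.2 pos [0.5073 0.1836 0.1112] rpy [-90.25  -0.21  81.76] w 0.0187 F [-0.3 -0.3  0.3] M [-0.1   0.11 -0.01]
dp [-0.4  4.2  1.9] rot [ 0.25 -0.04  0.21]
```

View pics/w2.png

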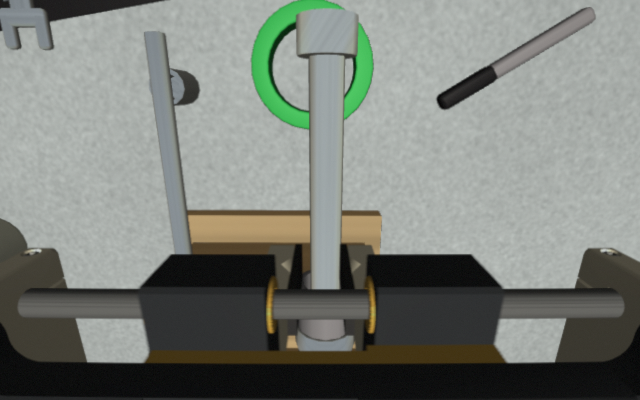

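The wrist view shows the shaft clamped between the pads (width 18.7 mm), with the collar at (328,35) and the thin rod clear at (170,150). Now I'll draw it out.

Call:
move_arm:
  deltas:
    - {"dp": [-15, 0, 0], "rotation": [0, 0, 0]}
    - {"dp": [-15, 0, 0], "rotation": [0, 0, 0]}
    - {"dp": [-15, 0, 0], "rotation": [0, 0, 0]}

```text
t: 4.5
eef_pos: [0.501, 0.1388, 0.1107]
ee_rot: [-1.575, -0.004, 1.43]
force: [-0.8, 0.1, -0.4]
width: 0.0008
```

```bash
python3 rem.py .4727 -.0465 .111 81.8
```

```text
t 4.5 pos [0.501  0.1388 0.1107] rpy [-90.26  -0.21  81.95] w 0.0008 F [-0.8  0.1 -0.4] M [-0.03  0.1   0.02]
dp [-187.4   -1.     2. ] rot [0.26 0.15 0.21]
```

```bash
python3 - <<'E'
from h import *
s=arm.get_state();print(s['width'],s['force'])
f=arm.grab_frame('wrist');save('w3',f)
f=arm.grab_frame('scene');np.save('s3.npy',f,allow_pickle=True)
cv2.imwrite('pics/s3.png',cv2.resize(f['pixels'][60:260,300:560,::-1],None,fx=3,fy=3))
E
```

```text
0.0007939077680138694 [-0.80060681  0.07462589 -0.40060472]
```

View pics/w3.png

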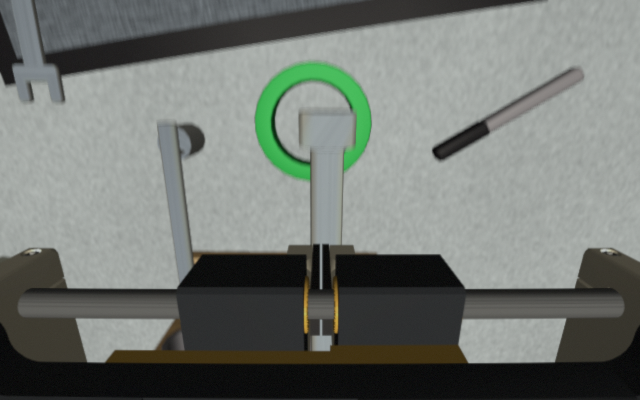

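View pics/s3.png

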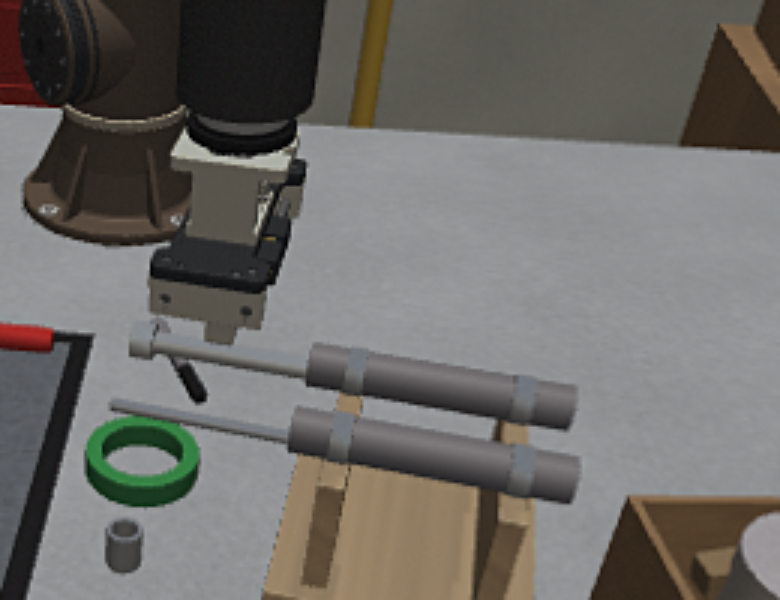

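```bash
python3 - <<'E'
from h import *
g=np.load('s3.npy',allow_pickle=True).item()
for q in[(371,169),(373,171),(374,173),(374,175),(374,177),(374,180),(365,178),(385,180),(347,173)]:print(q,depth(g,[q]).round(4))
s=arm.get_state();f=arm.grab_frame('wrist')
M=np.array(f['mount'])
for q in[(312,250),(318,246),(330,250),(321,255),(325,240),(325,200),(328,125),(320,345),(300,250),(345,250)]:
    z=f['z_map'][q[1],q[0]];p=rays(f,[q])[0]*z;print(q,'tool',(M[:3,:3]@p+M[:3,3]).round(4),'world',depth(f,[q],s)[0].round(4))
print(s['eef_pos'])
E
```

```text
(371, 169) [[0.5164 0.1317 0.1588]]
(373, 171) [[0.5158 0.1366 0.1536]]
(374, 173) [[0.5159 0.1393 0.1485]]
(374, 175) [[0.5034 0.1396 0.1348]]
(374, 177) [[0.5062 0.1401 0.1311]]
(374, 180) [[0.5085 0.1408 0.1243]]
(365, 178) [[0.5066 0.1196 0.1262]]
(385, 180) [[0.5116 0.1659 0.1292]]
(347, 173) [[0.5025 0.0765 0.1329]]
(312, 250) tool [-0.0114 -0.0446 -0.0047] world [0.5031 0.1252 0.1554]
(318, 246) tool [-0.0098 -0.0366 -0.0018] world [0.5006 0.1272 0.1473]
(330, 250) tool [-0.0113 -0.0446  0.004 ] world [0.4945 0.1265 0.1553]
(321, 255) tool [ 0.002  -0.0231 -0.0003] world [0.5008 0.1391 0.1339]
(325, 240) tool [-0.0072 -0.0233  0.0019] world [0.4973 0.1304 0.1341]
(325, 200) tool [-0.0304 -0.0241  0.0018] world [0.4941 0.1074 0.1348]
(328, 125) tool [-0.0693 -0.0293  0.003 ] world [0.4874 0.069  0.1398]
(320, 345) tool [ 0.0626 -0.0238 -0.0008] world [0.5099 0.199  0.1347]
(300, 250) tool [-0.0113 -0.0446 -0.0105] world [0.5089 0.1244 0.1554]
(345, 250) tool [-0.0114 -0.0447  0.0113] world [0.4873 0.1274 0.1554]
[0.50030958 0.13725697 0.11077364]
```

```bash
python3 - <<'E'
from h import *
g=np.load('s3.npy',allow_pickle=True).item()
cv2.imwrite('pics/s3b.png',cv2.resize(g['pixels'][120:200,335:415,::-1],None,fx=7,fy=7,interpolation=cv2.INTER_NEAREST))
for r in range(140,186,2):print(r,[depth(g,[(c,r)])[0].round(3).tolist() for c in(368,372,376)])
E
```

```text
140 [[0.552, 0.121, 0.252], [0.553, 0.129, 0.253], [0.551, 0.137, 0.253]]
142 [[0.561, 0.121, 0.252], [0.562, 0.129, 0.253], [0.56, 0.137, 0.253]]
144 [[0.569, 0.122, 0.252], [0.57, 0.13, 0.253], [0.568, 0.138, 0.253]]
146 [[0.579, 0.122, 0.253], [0.577, 0.13, 0.252], [0.577, 0.138, 0.253]]
148 [[0.588, 0.123, 0.253], [0.586, 0.131, 0.253], [1.293, 0.143, 0.658]]
150 [[0.595, 0.124, 0.253], [0.592, 0.131, 0.252], [0.592, 0.139, 0.253]]
152 [[0.598, 0.124, 0.251], [0.597, 0.132, 0.251], [0.599, 0.14, 0.252]]
154 [[0.596, 0.124, 0.245], [0.6, 0.132, 0.248], [0.599, 0.14, 0.248]]
156 [[0.595, 0.125, 0.24], [0.598, 0.133, 0.242], [0.599, 0.14, 0.243]]
158 [[0.596, 0.125, 0.235], [0.595, 0.133, 0.235], [0.594, 0.141, 0.236]]
160 [[0.589, 0.125, 0.226], [0.592, 0.133, 0.229], [0.591, 0.141, 0.229]]
162 [[0.588, 0.125, 0.221], [0.588, 0.133, 0.222], [0.592, 0.141, 0.225]]
164 [[0.588, 0.126, 0.216], [0.591, 0.134, 0.219], [0.592, 0.142, 0.22]]
166 [[0.591, 0.126, 0.213], [0.59, 0.134, 0.213], [0.592, 0.142, 0.216]]
168 [[0.517, 0.125, 0.161], [0.519, 0.134, 0.164], [0.593, 0.143, 0.211]]
170 [[0.516, 0.125, 0.155], [0.517, 0.134, 0.157], [0.519, 0.143, 0.159]]
172 [[0.516, 0.126, 0.15], [0.519, 0.135, 0.153], [0.518, 0.144, 0.153]]
174 [[0.5, 0.126, 0.134], [0.501, 0.135, 0.135], [0.517, 0.144, 0.147]]
176 [[0.507, 0.126, 0.133], [0.504, 0.135, 0.132], [0.507, 0.144, 0.135]]
178 [[0.507, 0.127, 0.128], [0.509, 0.136, 0.129], [0.507, 0.145, 0.13]]
180 [[0.504, 0.127, 0.119], [0.51, 0.136, 0.125], [0.512, 0.145, 0.127]]
182 [[0.336, 0.124, -0.002], [0.337, 0.135, 0.0], [0.336, 0.146, 0.001]]
184 [[0.348, 0.125, -0.0], [0.348, 0.136, 0.001], [0.347, 0.147, 0.001]]
```

View pics/s3b.png

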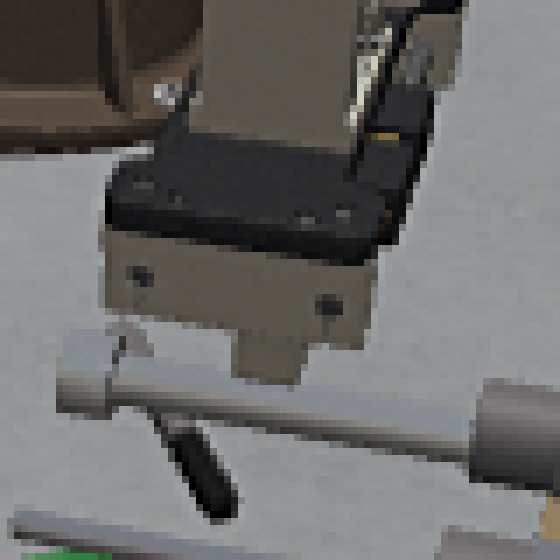

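The scene view shows the fingers shut above the shaft. The visible tips end at z≈0.146 while the reported TCP is 0.111, so the real tips are about 35 mm short of the reported TCP. The gripper body, at z≈0.213, agrees with that. The shaft has not moved. I'll reopen, re-centre and go about 38 mm lower.

Call:
move_arm:
  deltas:
    - {"dp": [0, 0, 0], "rotation": [0, 0, 0]}
    - {"dp": [0, 0, 0], "rotation": [0, 0, 0]}
    - {"dp": [20, 0, 2], "rotation": [0.2, 0, 0.2]}
    - {"dp": [20, 0, 0], "rotation": [0, 0, 0]}
    - {"dp": [0, 0, 0], "rotation": [0, 0, 0]}
  jaw: 120

```text
t: 5.07
eef_pos: [0.5055, 0.1778, 0.1118]
ee_rot: [-1.573, -0.001, 1.424]
force: [0.5, 0.3, -0.1]
width: 0.0284
```

```bash
python3 rem.py .5049 .1825 .073 81.8
```

```text
t 5.07 pos [0.5055 0.1778 0.1118] rpy [-9.014e+01 -8.000e-02  8.161e+01] w 0.0284 F [ 0.5  0.3 -0.1] M [ 0.08  0.02 -0.04]
dp [ 4.5 38.8  1.3] rot [ 0.14 -0.19  0.08]
```

Call:
move_arm:
  deltas:
    - {"dp": [4, 0, 1], "rotation": [0.1, -0.2, 0]}
    - {"dp": [0, 0, 0], "rotation": [0, 0, 0]}
    - {"dp": [0, 0, 0], "rotation": [0, 0, 0]}
    - {"dp": [0, 0, 0], "rotation": [0, 0, 0]}

```text
t: 5.4
eef_pos: [0.5048, 0.1829, 0.1114]
ee_rot: [-1.571, -0.001, 1.43]
force: [0.6, 0.1, -0.5]
width: 0.0459
```

```bash
python3 rem.py .5049 .1825 .073 81.8; python3 - <<'E'
from h import *
f=arm.grab_frame('scene');np.save('s4.npy',f,allow_pickle=True)
cv2.imwrite('pics/s4.png',cv2.resize(f['pixels'][120:220,335:435,::-1],None,fx=6,fy=6,interpolation=cv2.INTER_NEAREST))
E
```

```text
t 5.4 pos [0.5048 0.1829 0.1114] rpy [-8.999e+01 -5.000e-02  8.195e+01] w 0.0459 F [ 0.6  0.1 -0.5] M [-0.    0.05  0.  ]
dp [-0.4 38.4 -0.2] rot [-0.01  0.15  0.05]
```

View pics/s4.png

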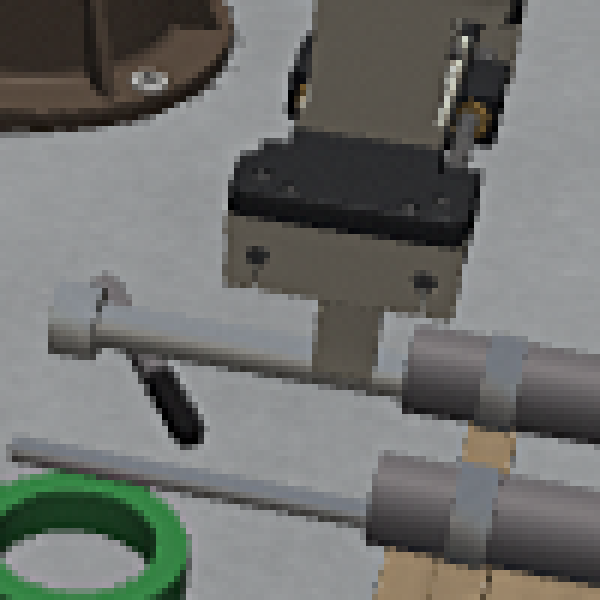

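```bash
python3 - <<'E'
from h import *
g=np.load('s4.npy',allow_pickle=True).item()
for r in range(158,190,2):print(r,[depth(g,[(c,r)])[0].round(3).tolist() for c in(389,393,396)])
E
```

```text
158 [[0.601, 0.166, 0.242], [0.602, 0.174, 0.244], [0.604, 0.179, 0.246]]
160 [[0.601, 0.166, 0.238], [0.602, 0.174, 0.239], [0.6, 0.18, 0.239]]
162 [[0.595, 0.167, 0.23], [0.597, 0.175, 0.231], [0.601, 0.18, 0.235]]
164 [[0.592, 0.168, 0.223], [0.594, 0.175, 0.225], [0.595, 0.181, 0.226]]
166 [[0.596, 0.168, 0.221], [0.595, 0.176, 0.221], [0.593, 0.182, 0.221]]
168 [[0.594, 0.169, 0.215], [0.593, 0.177, 0.215], [0.596, 0.182, 0.218]]
170 [[0.547, 0.171, 0.18], [0.596, 0.177, 0.212], [0.594, 0.183, 0.212]]
172 [[0.547, 0.171, 0.175], [0.548, 0.18, 0.177], [0.549, 0.186, 0.178]]
174 [[0.545, 0.172, 0.169], [0.546, 0.18, 0.17], [0.549, 0.187, 0.173]]
176 [[0.542, 0.173, 0.162], [0.545, 0.181, 0.165], [0.546, 0.187, 0.166]]
178 [[0.544, 0.173, 0.158], [0.544, 0.182, 0.158], [0.546, 0.188, 0.161]]
180 [[0.546, 0.174, 0.153], [0.545, 0.182, 0.154], [0.547, 0.188, 0.156]]
182 [[0.515, 0.175, 0.127], [0.547, 0.183, 0.15], [0.545, 0.189, 0.149]]
184 [[0.338, 0.183, -0.0], [0.514, 0.185, 0.122], [0.516, 0.192, 0.124]]
186 [[0.349, 0.184, 0.0], [0.347, 0.195, 0.0], [0.348, 0.203, 0.002]]
188 [[0.358, 0.184, -0.0], [0.354, 0.195, -0.002], [0.356, 0.203, 0.0]]
```

Call:
move_arm:
  deltas:
    - {"dp": [0, 10, 0], "rotation": [0, 0.15, 0]}
    - {"dp": [0, 14, 0], "rotation": [0, 0, 0]}
    - {"dp": [0, 12, 0], "rotation": [0, 0, 0]}
    - {"dp": [0, 0, 0], "rotation": [0, 0, 0]}
    - {"dp": [0, 0, 0], "rotation": [0, 0, 0]}

```text
t: 5.87
eef_pos: [0.5046, 0.1813, 0.0728]
ee_rot: [-1.571, -0.002, 1.425]
force: [0.1, -0.0, 0.2]
width: 0.0462
```

```bash
python3 rem.py .5049 .1825 .073 81.8
```

```text
t 5.87 pos [0.5046 0.1813 0.0728] rpy [-90.02  -0.1   81.65] w 0.0462 F [ 0.1 -0.   0.2] M [0.   0.04 0.04]
dp [ 1.2 -0.2 -0.1] rot [ 0.02 -0.15  0.1 ]
```

Call:
move_arm:
  deltas:
    - {"dp": [0, 0, 0], "rotation": [0, 0, 0]}
    - {"dp": [0, 0, 0], "rotation": [0, 0, 0]}
    - {"dp": [0, 0, 0], "rotation": [0, 0, 0]}
    - {"dp": [0, 0, 0], "rotation": [0, 0, 0]}
    - {"dp": [0, 0, 0], "rotation": [0, 0, 0]}
  jaw: 255
  squeeze: 50

```text
t: 6.28
eef_pos: [0.5053, 0.1813, 0.0742]
ee_rot: [-1.572, -0.003, 1.425]
force: [-0.2, 0.5, -0.3]
width: 0.0186
```

Call:
move_arm:
  deltas:
    - {"dp": [0, 0, 0], "rotation": [0, 0, 0]}
    - {"dp": [0, 0, 0], "rotation": [0, 0, 0]}
    - {"dp": [0, 0, 0], "rotation": [0, 0, 0]}

```text
t: 6.53
eef_pos: [0.5051, 0.1813, 0.0745]
ee_rot: [-1.572, -0.003, 1.424]
force: [-0.3, -0.3, -2.1]
width: 0.0168
```

```bash
python3 rem.py .5049 .1825 .073 81.8; python3 - <<'E'
from h import *
f=arm.grab_frame('scene')
cv2.imwrite('pics/s5.png',cv2.resize(f['pixels'][120:220,335:435,::-1],None,fx=6,fy=6,interpolation=cv2.INTER_NEAREST))
E
```

```text
t 6.53 pos [0.5051 0.1813 0.0745] rpy [-90.09  -0.18  81.61] w 0.0168 F [-0.3 -0.3 -2.1] M [-0.   0.1  0. ]
dp [1.1 1.5 0.3] rot [ 0.09 -0.19  0.18]
```

View pics/s5.png

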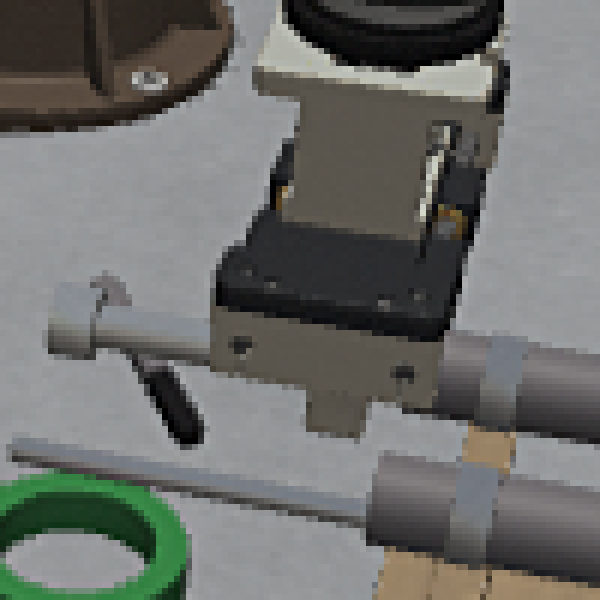

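The scene view shows the fingers now straddling the shaft with the tips below it at crop (335,435). The width stalled at 16.8 mm, so it is gripped.

Call:
move_arm:
  deltas:
    - {"dp": [-12, 0, 0], "rotation": [0, 0, 0]}
    - {"dp": [-18, 0, 0], "rotation": [0, 0, 0]}
    - {"dp": [-18, 0, 0], "rotation": [0, 0, 0]}

```text
t: 6.83
eef_pos: [0.4985, 0.134, 0.074]
ee_rot: [-1.573, -0.004, 1.428]
force: [0.0, 0.2, -0.7]
width: 0.0167
```

```bash
python3 rem.py .4721 -.0485 .0745 81.8; python3 - <<'E'
from h import *
f=arm.grab_frame('scene')
cv2.imwrite('pics/s6.png',cv2.resize(f['pixels'][120:220,325:435,::-1],None,fx=6,fy=6,interpolation=cv2.INTER_NEAREST))
E
```

```text
t 6.83 pos [0.4985 0.134  0.074 ] rpy [-90.13  -0.21  81.83] w 0.0167 F [ 0.   0.2 -0.7] M [0.18 0.05 0.01]
dp [-1.844e+02 -1.200e+00  1.000e-01] rot [0.13 0.03 0.21]
```

View pics/s6.png

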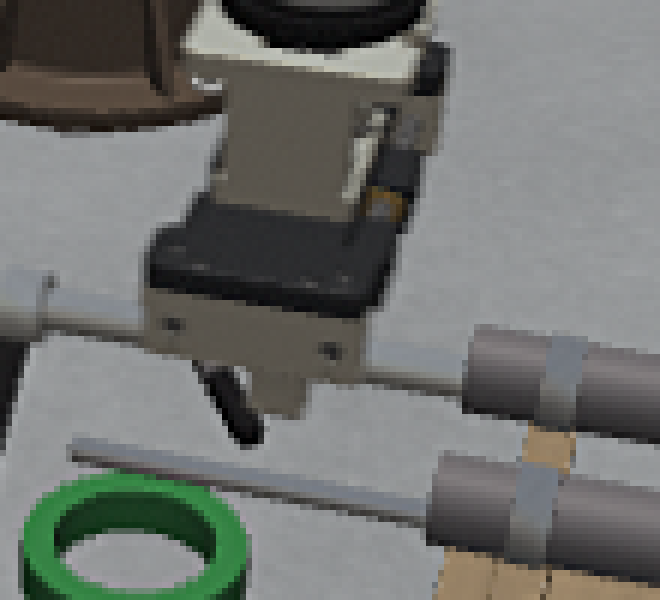

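The shaft follows, with the collar now at the crop's left edge, and the thin rod is unmoved. I'll keep pulling.

Call:
move_arm:
  deltas:
    - {"dp": [-20, 0, 0], "rotation": [0, 0, 0]}
    - {"dp": [-20, 0, 0], "rotation": [0, 0, 0]}
    - {"dp": [-20, 0, 0], "rotation": [0, 0, 0]}
    - {"dp": [-20, 0, 0], "rotation": [0, 0, 0]}
    - {"dp": [-20, 0, 0], "rotation": [0, 0, 0]}

```text
t: 7.3
eef_pos: [0.4801, 0.0246, 0.0737]
ee_rot: [-1.572, -0.003, 1.427]
force: [1.0, -0.7, -1.8]
width: 0.0163
```

```bash
python3 rem.py .4721 -.0485 .0745 81.8
```

```text
t 7.3 pos [0.4801 0.0246 0.0737] rpy [-90.08  -0.19  81.75] w 0.0163 F [ 1.  -0.7 -1.8] M [ 0.11 -0.07 -0.05]
dp [-73.5  -1.1  -2.5] rot [ 0.08 -0.05  0.19]
```

Call:
move_arm:
  deltas:
    - {"dp": [-20, 0, -1], "rotation": [0, 0, 0.2]}
    - {"dp": [-20, 0, -1], "rotation": [0, 0, 0]}
    - {"dp": [-20, 0, 0], "rotation": [0, 0, 0]}
    - {"dp": [-15, 0, 0], "rotation": [0, 0, 0]}
    - {"dp": [0, 0, 0], "rotation": [0, 0, 0]}

```text
t: 7.72
eef_pos: [0.4647, -0.0613, 0.0734]
ee_rot: [-1.57, 0.001, 1.422]
force: [-0.7, 0.5, -1.8]
width: 0.0167
```

```bash
python3 rem.py .4736 -.235 .0745 95.2; python3 - <<'E'
from h import *
s=arm.get_state()
f=arm.grab_frame('scene');np.save('s7.npy',f,allow_pickle=True);save('s7',f)
f=arm.grab_frame('top');np.save('t7.npy',f,allow_pickle=True);save('t7',f)
f=arm.grab_frame('wrist');np.save('w7.npy',[f,s],allow_pickle=True);save('w7',f)
E
```

```text
t 7.72 pos [ 0.4647 -0.0613  0.0734] rpy [-8.995e+01  6.000e-02  8.147e+01] w 0.0167 F [-0.7  0.5 -1.8] M [-0.07  0.18  0.03]
dp [-170.4   -1.   -34.6] rot [ -0.06 -13.73  -0.05]
```

View pics/s7.png

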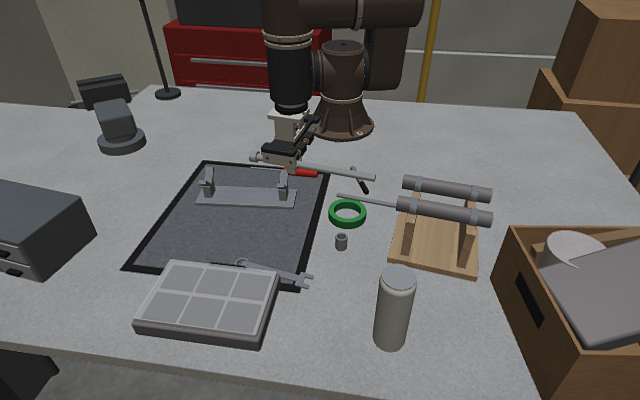

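View pics/t7.png

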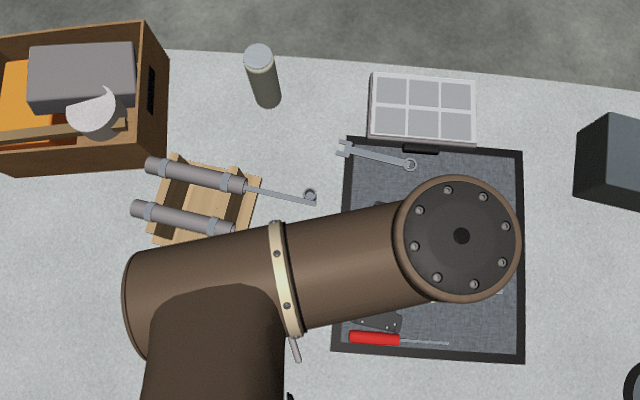

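View pics/w7.png

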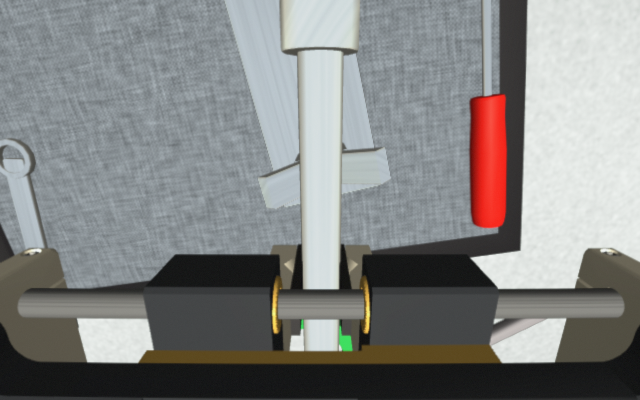

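The shaft is fully out and the thin rod unmoved. In the scene view the shaft runs from the collar at (255,158) to its free end at (374,177). Now I'll check its droop and where it sits in the grip.

```bash
python3 - <<'E'
from h import *
g=np.load('s7.npy',allow_pickle=True).item()
cv2.imwrite('pics/s7b.png',cv2.resize(g['pixels'][110:210,230:390,::-1],None,fx=5,fy=5,interpolation=cv2.INTER_NEAREST))
for c in(320,330,340,350,360,370,374):
    col=[(r,depth(g,[(c,r)])[0]) for r in range(155,190)]
    col=[(r,p) for r,p in col if .09<p[2]<.16 and .40<p[0]<.55]
    if col: print(c,col[0][0],col[-1][0],'top',max(p[2] for r,p in col).round(4),'mean',np.mean([p for r,p in col],0).round(4))
f,s=np.load('w7.npy',allow_pickle=True)
M=np.array(f['mount'])
for q in[(320,240),(321,200),(321,150),(321,100),(321,60),(320,40),(320,20),(320,2)]:
    z=f['z_map'][q[1],q[0]];p=rays(f,[q])[0]*z;print(q,'tool',(M[:3,:3]@p+M[:3,3]).round(4),'world',depth(f,[q],s)[0].round(4))
E
```

```text
320 164 171 top 0.1342 mean [0.482  0.0088 0.1281]
330 166 173 top 0.1331 mean [0.4857 0.0338 0.1273]
340 168 174 top 0.1333 mean [0.4899 0.0585 0.1284]
350 170 176 top 0.1324 mean [0.4933 0.0829 0.1276]
360 171 178 top 0.1316 mean [0.4956 0.1068 0.1274]
370 173 180 top 0.1336 mean [0.5    0.1307 0.1273]
374 174 181 top 0.1321 mean [0.501  0.1402 0.1262]
(320, 240) tool [-0.0238 -0.0607 -0.0008] world [ 0.462  -0.0849  0.1341]
(321, 200) tool [-0.0416 -0.0607 -0.0004] world [ 0.4589 -0.1025  0.1341]
(321, 150) tool [-0.0621 -0.0604 -0.0004] world [ 0.4559 -0.1227  0.1339]
(321, 100) tool [-0.0809 -0.0596 -0.0004] world [ 0.4532 -0.1413  0.133 ]
(321, 60) tool [-0.0949 -0.0602 -0.0004] world [ 0.4511 -0.1552  0.1336]
(320, 40) tool [-0.1005 -0.0672 -0.0008] world [ 0.4506 -0.1608  0.1407]
(320, 20) tool [-0.107  -0.0657 -0.0008] world [ 0.4497 -0.1672  0.1392]
(320, 2) tool [-0.1122 -0.0667 -0.0008] world [ 0.4489 -0.1723  0.1401]
```

View pics/s7b.png

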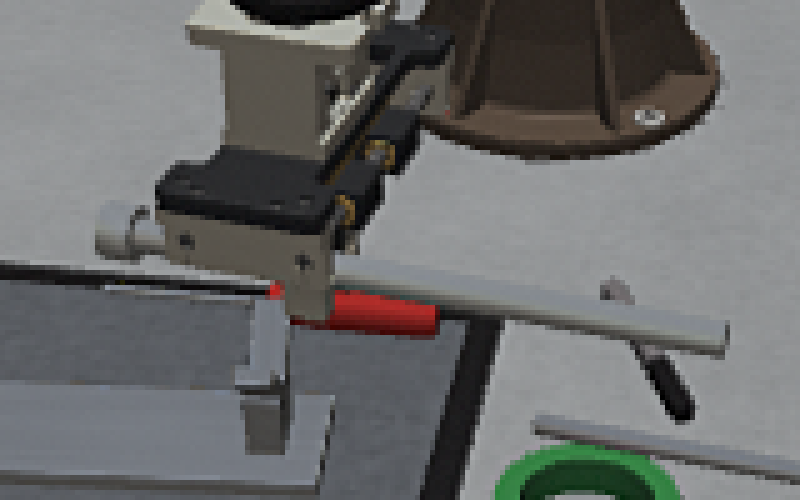

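The shaft is level, with its axis about 51.5 mm above the reported TCP. Its centre is about 43.5 mm toward tool +x, judging by both the collar and the free end. Next I'll move over the V-rest.

Call:
move_arm:
  deltas:
    - {"dp": [-30, 0, -6], "rotation": [0, 0, 0]}
    - {"dp": [-30, 0, -6], "rotation": [0, 0, 0]}
    - {"dp": [-30, 0, -6], "rotation": [0, 0, 0]}
    - {"dp": [-30, 0, -6], "rotation": [0, 0, 0]}
    - {"dp": [-30, 0, -6], "rotation": [0, 0, 0]}

```text
t: 8.28
eef_pos: [0.4769, -0.2101, 0.0748]
ee_rot: [-1.575, -0.001, 1.437]
force: [1.3, 0.3, -2.0]
width: 0.017
```

Call:
move_arm:
  deltas:
    - {"dp": [0, 0, 0], "rotation": [0, -4, 0]}
    - {"dp": [0, 0, 0], "rotation": [0, -4, 0]}
    - {"dp": [0, 0, 0], "rotation": [0, -4, 0]}
    - {"dp": [0, 0, 0], "rotation": [0, -2, 0]}
    - {"dp": [0, 0, 0], "rotation": [0, 0, 0]}

```text
t: 8.7
eef_pos: [0.4781, -0.2141, 0.0737]
ee_rot: [-1.574, 0.001, 1.689]
force: [-0.7, 0.3, -1.9]
width: 0.0166
```

```bash
python3 rem.py .4739 -.2383 .0745 95.2
```

```text
t 8.7 pos [ 0.4781 -0.2141  0.0737] rpy [-9.019e+01  5.000e-02  9.680e+01] w 0.0166 F [-0.7  0.3 -1.9] M [-0.04  0.1  -0.03]
dp [-23.5  -0.8   7. ] rot [ 0.19  1.6  -0.04]
```

Call:
move_arm:
  deltas:
    - {"dp": [-12, 0, 3.5], "rotation": [0.2, 0.8, 0]}
    - {"dp": [-11, 0, 3], "rotation": [0, 0.6, 0]}
    - {"dp": [0, 0, 0], "rotation": [0, 0, 0]}
    - {"dp": [0, 0, 0], "rotation": [0, 0, 0]}

```text
t: 9.03
eef_pos: [0.4748, -0.2382, 0.0737]
ee_rot: [-1.571, 0.001, 1.662]
force: [0.1, -0.1, -1.4]
width: 0.0169
```

```bash
python3 rem.py .4739 -.2383 .0745 95.2; python3 - <<'E'
from h import *
s=arm.get_state()
f=arm.grab_frame('scene');np.save('s8.npy',f,allow_pickle=True)
cv2.imwrite('pics/s8.png',cv2.resize(f['pixels'][110:220,170:330,::-1],None,fx=5,fy=5,interpolation=cv2.INTER_NEAREST))
f=arm.grab_frame('wrist');np.save('w8.npy',[f,s],allow_pickle=True);save('w8',f)
E
```

```text
t 9.03 pos [ 0.4748 -0.2382  0.0737] rpy [-8.999e+01  5.000e-02  9.523e+01] w 0.0169 F [ 0.1 -0.1 -1.4] M [-0.03  0.1  -0.  ]
dp [-0.  -0.8  0.9] rot [-0.01  0.03 -0.05]
```

View pics/s8.png

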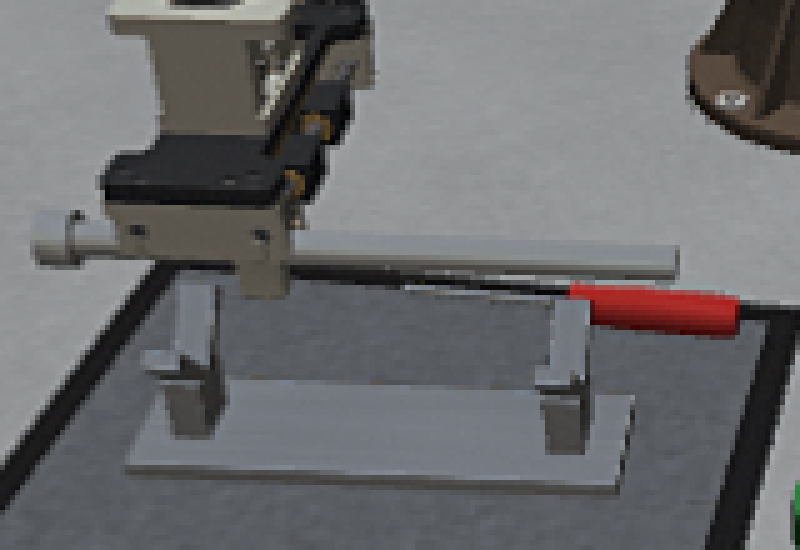

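View pics/w8.png

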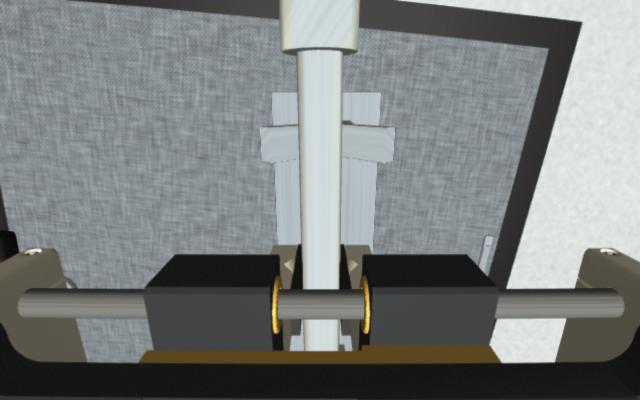

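The wrist view shows the collar-side notch spanning columns 261–394 around row 130, with the shaft at column 320 over it. I'll measure the sideways offset.

```bash
python3 - <<'E'
from h import *
f,s=np.load('w8.npy',allow_pickle=True)
Rt=R.from_euler('xyz',s['ee_rot'])
tool=lambda p:(Rt.inv().apply(p-s['eef_pos'])*1000).round(1)
print('notch tops',tool(plane(f,[[261,128],[394,128],[261,160],[394,160]],.079,s)),plane(f,[[327,128]],.079,s))
print('base edges',tool(plane(f,[[276,215],[375,215],[272,95],[381,95]],.012,s)))
print('depth base',depth(f,[[285,200],[365,200],[265,140],[390,140]],s).round(4))
for r in(220,180,80):
    px=[c for c in range(280,360) if depth(f,[[c,r]],s)[0,2]>.115];m=(px[0]+px[-1])/2;print('shaft',tool(plane(f,[[m,r]],.125,s)))
E
```

```text
notch tops [[-65.9  -5.3 -33.2]
 [-66.   -5.3  39.7]
 [-48.3  -5.3 -34.1]
 [-48.4  -5.3  40.8]] [[ 0.47783357 -0.30417115  0.079     ]]
base edges [[  8.5  61.7 -36.4]
 [  8.4  61.7  43.3]
 [-83.7  61.7 -35.8]
 [-83.8  61.8  43.2]]
depth base [[ 0.5038 -0.2398  0.012 ]
 [ 0.4406 -0.2458  0.0125]
 [ 0.5119 -0.2941  0.0757]
 [ 0.4416 -0.3005  0.075 ]]
shaft [[-29.5 -51.3  -0.5]]
shaft [[-47.9 -51.3  -0.8]]
shaft [[-88.6 -51.3  -1. ]]
```

Shaft and V-rest are parallel and centred lengthwise to about 1 mm. The wrist view puts the shaft about 4 mm off sideways, while the top view says 1 mm, so I'll shift 3 mm and lower.

Call:
move_arm:
  deltas:
    - {"dp": [0, 5, 3], "rotation": [0, 0, 0]}
    - {"dp": [0, 12, 0], "rotation": [0, 0, 0]}
    - {"dp": [0, 12, 0], "rotation": [0, 0, 0]}
    - {"dp": [0, 10, 0], "rotation": [0, 0, 0]}
    - {"dp": [0, 0, 0], "rotation": [0, 0, 0]}

```text
t: 9.55
eef_pos: [0.4715, -0.2377, 0.0332]
ee_rot: [-1.573, 0.001, 1.662]
force: [-1.0, -0.5, -3.6]
width: 0.0167
```

```bash
python3 rem.py .4715 -.2383 .010 95.2; python3 - <<'E'
from h import *
s=arm.get_state()
f=arm.grab_frame('wrist');np.save('w9.npy',[f,s],allow_pickle=True);save('w9',f)
E
```

```text
t 9.55 pos [ 0.4715 -0.2377  0.0332] rpy [-9.013e+01  6.000e-02  9.523e+01] w 0.0167 F [-1.  -0.5 -3.6] M [ 0.    0.25 -0.01]
dp [-0.6 23.2  0.1] rot [ 0.13  0.03 -0.06]
```

View pics/w9.png

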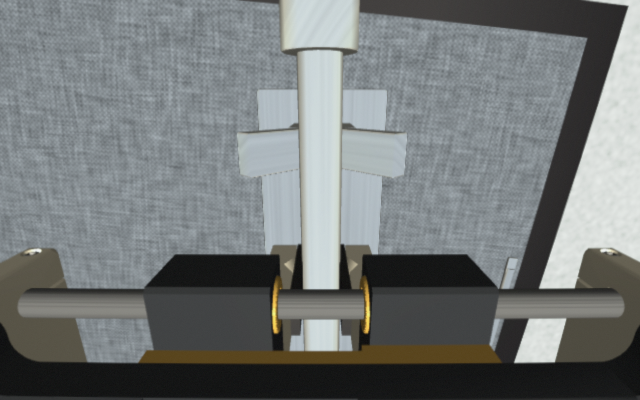

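Now the notch (columns 238–406) is centred on the shaft (column 320). I'll lower further.

Call:
move_arm:
  deltas:
    - {"dp": [0, 8, 0], "rotation": [0, 0, 0]}
    - {"dp": [0, 6, 0], "rotation": [0, 0, 0]}
    - {"dp": [0, 4, 0], "rotation": [0, 0, 0]}
    - {"dp": [0, 0, 0], "rotation": [0, 0, 0]}
    - {"dp": [0, 0, 0], "rotation": [0, 0, 0]}

```text
t: 10.02
eef_pos: [0.4729, -0.2378, 0.0156]
ee_rot: [-1.576, 0.002, 1.663]
force: [-0.2, 0.5, -2.2]
width: 0.0167
```

```bash
python3 rem.py .4715 -.2383 .0085 95.2
```

```text
t 10.02 pos [ 0.4729 -0.2378  0.0156] rpy [-90.27   0.12  95.29] w 0.0167 F [-0.2  0.5 -2.2] M [-0.02  0.13  0.03]
dp [-0.4  7.1  1.5] rot [ 0.27  0.09 -0.12]
```

Call:
move_arm:
  deltas:
    - {"dp": [0, 3, 1], "rotation": [0.2, 0, -0.1]}
    - {"dp": [0, 2.5, 0], "rotation": [0, 0, 0]}
    - {"dp": [0, 0, 0], "rotation": [0, 0, 0]}
    - {"dp": [0, 0, 0], "rotation": [0, 0, 0]}

```text
t: 10.35
eef_pos: [0.4724, -0.238, 0.0102]
ee_rot: [-1.573, 0.0, 1.663]
force: [-0.3, 1.0, -1.8]
width: 0.0168
```

```bash
python3 rem.py .4715 -.2383 .0085 95.2
```

```text
t 10.35 pos [ 0.4724 -0.238   0.0102] rpy [-9.012e+01  3.000e-02  9.529e+01] w 0.0168 F [-0.3  1.  -1.8] M [ 0.    0.08 -0.01]
dp [-0.2  1.7  0.9] rot [ 0.12  0.09 -0.03]
```

Call:
move_arm:
  deltas:
    - {"dp": [0, 1.5, 0.5], "rotation": [0, 0, 0]}
    - {"dp": [0, 1, 0], "rotation": [0, 0, 0]}
    - {"dp": [0, 0, 0], "rotation": [0, 0, 0]}

```text
t: 10.6
eef_pos: [0.4723, -0.2382, 0.0093]
ee_rot: [-1.574, 0.001, 1.664]
force: [0.1, -0.3, -2.4]
width: 0.0169
```

```bash
python3 rem.py .4715 -.2383 .0085 95.2;python3 - <<'E'
from h import *
f=arm.grab_frame('scene');np.save('s10.npy',f,allow_pickle=True)
cv2.imwrite('pics/s10.png',cv2.resize(f['pixels'][110:220,170:330,::-1],None,fx=5,fy=5,interpolation=cv2.INTER_NEAREST))
E
```

```text
t 10.6 pos [ 0.4723 -0.2382  0.0093] rpy [-9.017e+01  6.000e-02  9.532e+01] w 0.0169 F [ 0.1 -0.3 -2.4] M [-0.05  0.16  0.01]
dp [-0.   0.8  0.8] rot [ 0.17  0.12 -0.06]
```

View pics/s10.png

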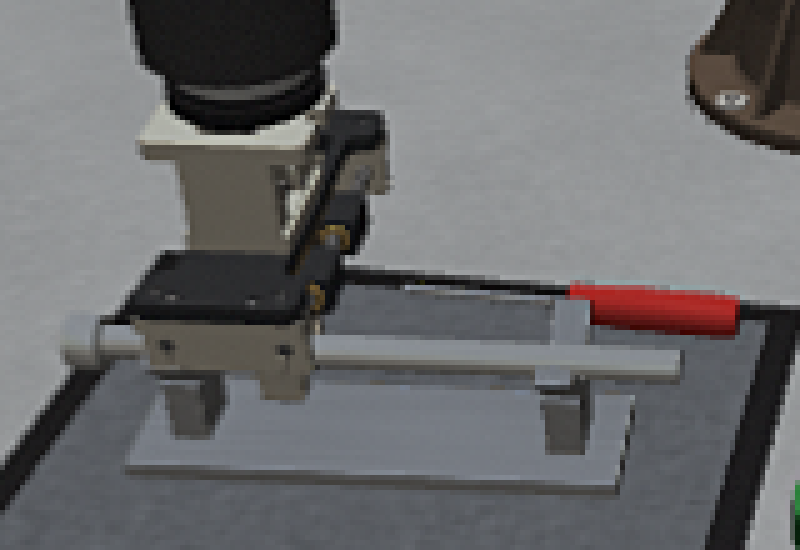

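The shaft lies in both notches in the scene view, at crop (200,350) and (565,355). The weight still hangs on the wrist, so I'll lower another millimetre or two until contact.

Call:
move_arm:
  deltas:
    - {"dp": [0, 1.5, 0.5], "rotation": [0.1, 0, 0]}
    - {"dp": [0, 1.5, 0], "rotation": [0, 0, 0]}
    - {"dp": [0, 1, 0], "rotation": [0, 0, 0]}

```text
t: 10.9
eef_pos: [0.4724, -0.2384, 0.0091]
ee_rot: [-1.574, 0.002, 1.665]
force: [-4.1, 2.5, 8.0]
width: 0.017
```

```bash
python3 rem.py .4715 -.2383 .0085 95.2
```

```text
t 10.9 pos [ 0.4724 -0.2384  0.0091] rpy [-90.18   0.13  95.41] w 0.017 F [-4.1  2.5  8. ] M [ 0.94  1.36 -0.08]
dp [0.2 0.6 0.9] rot [ 0.18  0.21 -0.13]
```

Contact is made (about +10 N upward). Now I'll release.

Call:
move_arm:
  deltas:
    - {"dp": [0, 0, 0.5], "rotation": [0, 0, 0]}
    - {"dp": [0, 0, 0], "rotation": [0, 0, 0]}
    - {"dp": [0, 0, 0], "rotation": [0, 0, 0]}
    - {"dp": [0, 0, 0], "rotation": [0, 0, 0]}
    - {"dp": [0, 0, 0], "rotation": [0, 0, 0]}
  jaw: 110

```text
t: 11.32
eef_pos: [0.4732, -0.2387, 0.0099]
ee_rot: [-1.577, 0.003, 1.666]
force: [-0.3, 0.4, -0.3]
width: 0.0444
```

Call:
move_arm:
  deltas:
    - {"dp": [0, 0, 0], "rotation": [0, 0, 0]}
    - {"dp": [0, 0, 0], "rotation": [0, 0, 0]}
    - {"dp": [0, 0, 0], "rotation": [0, 0, 0]}

```text
t: 11.57
eef_pos: [0.4731, -0.2387, 0.0095]
ee_rot: [-1.576, 0.003, 1.666]
force: [1.0, -0.8, 0.4]
width: 0.0498
```

```bash
python3 rem.py .4715 -.2383 .15 95.2;python3 - <<'E'
from h import *
s=arm.get_state()
f=arm.grab_frame('wrist');save('w11',f);np.save('w11.npy',[f,s],allow_pickle=True)
E
```

```text
t 11.57 pos [ 0.4731 -0.2387  0.0095] rpy [-90.31   0.18  95.43] w 0.0498 F [ 1.  -0.8  0.4] M [ 0.09  0.08 -0.01]
dp [   0.2 -140.5    0.8] rot [ 0.31  0.23 -0.18]
```

View pics/w11.png

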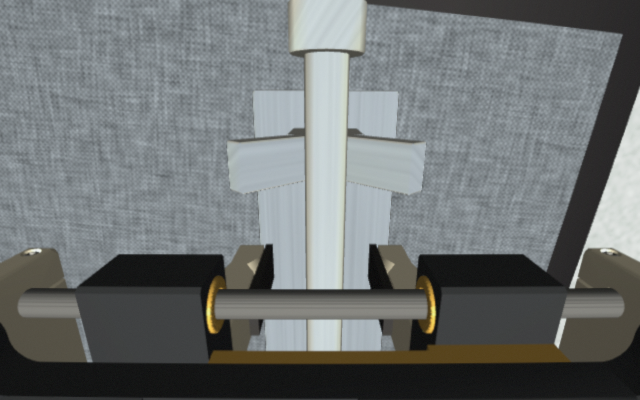

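The wrist view shows the fingers open on both sides and the shaft (column 327) lying in the notch (columns 228–425). I'll retract straight up.

Call:
move_arm:
  deltas:
    - {"dp": [0, -12, 0], "rotation": [0, 0, 0]}
    - {"dp": [0, -20, 0], "rotation": [0, 0, 0]}
    - {"dp": [0, -25, 0], "rotation": [0, 0, 0]}
    - {"dp": [0, -30, 0], "rotation": [0, 0, 0]}
    - {"dp": [0, -30, 0], "rotation": [0, 0, 0]}

```text
t: 12.03
eef_pos: [0.4668, -0.2374, 0.1229]
ee_rot: [-1.56, -0.001, 1.664]
force: [1.1, -1.4, -0.3]
width: 0.0499
```

Call:
move_arm:
  deltas:
    - {"dp": [-30, -30, 0], "rotation": [0, 0, 0]}
    - {"dp": [-35, -20, 0], "rotation": [0, 0, 0]}
    - {"dp": [-35, 0, 0], "rotation": [0, 0, 0]}
    - {"dp": [-35, 0, 0], "rotation": [0, 0, 0]}
    - {"dp": [-35, 0, 0], "rotation": [0, 0, 0]}

```text
t: 12.45
eef_pos: [0.488, -0.4081, 0.1862]
ee_rot: [-1.575, 0.006, 1.675]
force: [0.4, 1.4, -0.9]
width: 0.0496
```

Call:
move_arm:
  deltas:
    - {"dp": [-35, 0, 0], "rotation": [0, 0, 0]}
    - {"dp": [-35, 0, 0], "rotation": [0, 0, 0]}
    - {"dp": [-30, 0, 0], "rotation": [0, 0, 0]}
    - {"dp": [0, 0, 0], "rotation": [0, 0, 0]}
    - {"dp": [0, 0, 0], "rotation": [0, 0, 0]}

```text
t: 12.87
eef_pos: [0.497, -0.5195, 0.1845]
ee_rot: [-1.574, 0.006, 1.67]
force: [0.5, -0.9, 0.1]
width: 0.0501
```

```bash
python3 rem.py .4715 -.2383 .15 95.2;python3 - <<'E'
from h import *
f=arm.grab_frame('scene');np.save('s12.npy',f,allow_pickle=True);save('s12',f)
f=arm.grab_frame('top');np.save('t12.npy',f,allow_pickle=True);save('t12',f)
E
```

```text
t 12.87 pos [ 0.497  -0.5195  0.1845] rpy [-90.19   0.32  95.67] w 0.0501 F [ 0.5 -0.9  0.1] M [0.1  0.16 0.02]
dp [282.5  33.   -2.3] rot [ 0.19  0.47 -0.32]
```

View pics/s12.png

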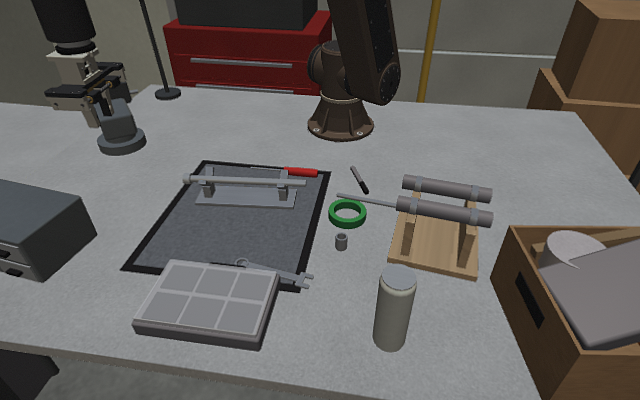

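View pics/t12.png

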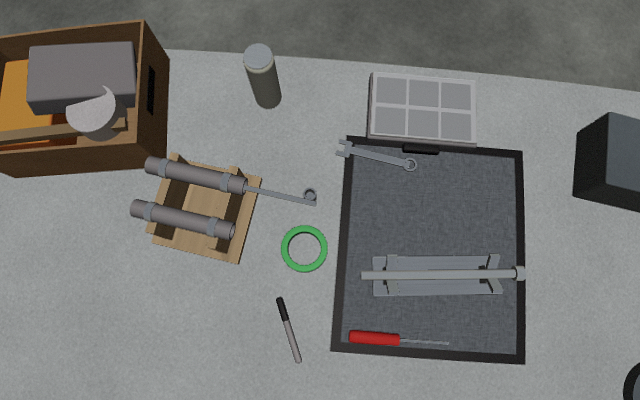

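The shaft lies in both notches: in the top view its free end is at (361,275) and the collar end at (525,273). The thin rod and its tube look unchanged. One numeric check before handing in.

```bash
python3 - <<'E'
from h import *
f=np.load('t12.npy',allow_pickle=True).item()
v,u=np.mgrid[0:400,0:640];UV=np.c_[u.ravel(),v.ravel()]
P=depth(f,UV).reshape(400,640,3);z=P[...,2]
e=np.array([np.cos(np.radians(95.2)),np.sin(np.radians(95.2))]);n=np.array([-e[1],e[0]]);c=np.array([.470,-.195])
a=(P[...,:2]-c)@e;b=(P[...,:2]-c)@n
m=(z>.056)&(z<.085)&(abs(b)<.016)&(abs(a)<.2)
q=plane(f,UV[m.ravel()],.06)[:,:2]-c
print('ends',(q@e).min(),(q@e).max(),'centre',((q@e).min()+(q@e).max())/2)
k=(z>.056)&(z<.085)&(abs(b)<.012)&((abs(a)<.08)|((a>.115)&(a<.155)))
q=plane(f,UV[k.ravel()],.06)[:,:2]-c
co=np.polyfit(q@e,q@n,1);print('side',co[1],'deg',np.degrees(co[0]))
for lo,hi in((.115,.15),(-.08,.08),(-.138,-.115)):
    kk=(a>lo)&(a<hi)&(abs(b)<.004)&(z>.04)&(z<.1);print(lo,'top z',np.median(z[kk]).round(4))
t0=np.load('top0.npy',allow_pickle=True).item()['pixels'].astype(int);d=abs(t0-f['pixels']).max(2)[170:215,140:322];print('thin rod region diff',(d>25).sum())
s=arm.get_state();print(s['t'],s['force'],abs(s['qd']).max())
arm.job_done()
E
```

```text
ends -0.167238687687743 0.15956051410313185 centre -0.003839086792305574
side 5.00808898013175e-05 deg -0.1538839267405485
0.115 top z 0.068
-0.08 top z 0.0684
-0.138 top z 0.0687
thin rod region diff 0
12.9667 [-0.49912248  1.18947253 -1.13271225] 0.022142158100701314
the job is handed in; nothing more can be done
```

I drew the collared shaft out of its tube, lowered it into both notches of the V-rest while it was still gripped, then released it, backed the arm off and handed the job in at about 13 s. No verdict is reported.

**Final checks (top camera, before hand-in):**
- **Position:** the shaft's centre is about 4 mm lengthwise and 0 mm sideways from the V-rest's centre, and its axis is 0.15° from the line of the notches.
- **Height:** its top is 68–69 mm above the table along the whole length, so the axis is at about 60 mm.
- **Thin rod:** its image region shows no change from the start.
- **Robot:** it is clear of everything, with the wrist force at noise level.

**What failed or disagreed:**
- **First grasp:** it closed empty above the shaft, because the real fingertips are about 35 mm short of the reported TCP. I went lower using the scene camera, and the second grasp held.
- **Finger width:** it read about 17 mm on the 18 mm shaft.
- **V-rest sideways position:** the top and wrist views differed by about 3 mm. I went mostly with the wrist view, and the V shape took up the rest.

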